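# Pack the fixation tape and latch the clip box

### The job

Pack every roll of fixation tape into the zinc clip box: flip the box's cam lever open, slide the lid fully open, then slide each roll up off its spindle (one may be standing loose on the table instead) and put them all inside, side by side on the box floor. Then slide the lid fully shut and swing the lever back over its high point until it snaps closed. Do not disturb the other things on the table.

Things in the scene. Friction and masses are not known exactly. Their poses are not given: they have to be found in the camera images.
- clipbox: fixed zinc box, open on top under its lid, 120 (x) x 236 (y) x 64 mm high, walls and floor 4 mm (inside 112 x 228 mm, 60 mm deep). Origin: centre of its underside, on the table; z up; it stands somewhat turned. At its -y end stands the 76 mm high steel pivot block of the cam lever, 92 x 44 mm, centred at x -52, y -142 mm, with a short sprung strut on top.
- clipbox_in (a point): centre of the box's inner floor, 4 mm above the table. Two runner rails (top 70 mm above the table, 6 mm wide, at x = +-64 mm) run along both long sides of the box and on to y = +357 mm, where they stand on legs; the lid slides on them.
- lid (a joint): sliding lid (118 x 236 x 5 mm plate, top 69 mm above the table): 0 = shut, grows along the box's +y, 0.235 m = fully open, the whole mouth clear. About 2 N of friction; stays where left. While the lever is closed, its tooth catches a boss on the lid and blocks it (5 mm of play), from opening or, if the lid was left ajar, from shutting.
- lid_grip (a point): top centre of the black bar grip on the lid, 99 mm above the table; the grip is 18 (box x) x 44 (box y) x 30 mm high, its foot on the lid plate. It is at x = 0, y = -45 mm + lid travel in the box's frame.
- lever (a joint): cam lever, turns in a level plane about an upright axis: 0 = snapped closed (arm along the box's +x, across the box end), grows clockwise seen from above, 1.5 rad = open stop (arm about along the box's -y, away from it). A sprung cam resists with up to 0.9 N m (10 to 20 N at the grip) as far as its high point at about 0.5 rad; beyond, the lever drives itself to that side's stop and is held.
- lever_grip (a point): top centre of the lever's upright black rubber grip, a cylinder of 18 mm diameter, 36 mm tall (87 to 123 mm above the table), 95 mm from the pivot axis; it can be pinched from above and led round.
- lever_pivot (a point): point on the lever's pivot axis, 79 mm above the table (the underside of the 9 mm thick arm). A short tongue at right angles to the arm (along the box's +y when closed) reaches 58 mm from the axis.
- stand: fixed white tape stand, plate 270 (x) x 84 (y) x 12 mm thick, with three upright steel spindles, 22 mm diameter with tapered tips, tops 62 mm above the table, at x = -85, 0 and +85 mm on its centre line. Origin: centre of its underside.
- roll1_mid (a point): beige tape roll, a ring of 52 mm outside and 30 mm inside diameter, 44 mm high, about 70 g; the point is the middle of its hole, 22 mm from either end face; z is its axis. It sits on a spindle of the stand, flat on the plate. May be absent.
- roll2_mid (a point): beige tape roll, a ring of 52 mm outside and 30 mm inside diameter, 44 mm high, about 70 g; the point is the middle of its hole, 22 mm from either end face; z is its axis. It sits on a spindle of the stand, flat on the plate. May be absent.
- roll3_mid (a point): beige tape roll, a ring of 52 mm outside and 30 mm inside diameter, 44 mm high, about 70 g; the point is the middle of its hole, 22 mm from either end face; z is its axis. It sits on a spindle of the stand, flat on the plate. May be absent.
- roll4_mid (a point): beige tape roll, a ring of 52 mm outside and 30 mm inside diameter, 44 mm high, about 70 g; the point is the middle of its hole, 22 mm from either end face; z is its axis. It stands flat and loose on the table. May be absent.
- pig: bystander: grey lead pig, 72 mm diameter, 88 mm high, origin at the centre of its underside
- block: bystander: frosted acrylic positioning block, 60 x 100 x 45 mm, origin at the centre of its underside
- badge: bystander: pink dosimeter badge holder lying flat, 56 x 88 x 12 mm with a small metal clip, origin at the centre of its underside
- gel: bystander: hand-gel bottle, 58 mm diameter, 150 mm high, origin at the centre of its underside
- dish: bystander: steel dish, 100 mm diameter, 40 mm high, origin at the centre of its underside
- cup: bystander: white cup, 72 mm diameter, 90 mm high, origin at the centre of its underside
Things that resemble listed ones, but are neither listed nor needed, are in the scene too. Leave any pink or purple look-alike of the part that bears roll4_mid alone.

How it is judged:
By the outcome, as a careful person would: the job done as asked, in the order asked, and still so for the second after the job is handed in, with the robot touching nothing.
Of roll1, roll2, roll3, roll4 only 2 to 4 are there at a start; the rules pass over those that are not, and their reading is None.
At some moment in a run one of roll4 may be knocked a few centimetres aside while the robot is not near it.
Once in a run the grip may slacken for a moment while it holds something.
It also fails if it takes over 210 s, if anything falls off the work surface, if the arm or the gripper's body presses on something with over 40 N, if the wrist force passes 120 N, or if a joint passes its speed limit or range.

### The arm

A 7-joint arm with a two-finger parallel gripper is mounted at the origin on the work surface. World frame = base frame: x ahead of the robot, y to its left, z up, the work surface at z = 0. Lengths are in m, angles in degrees, forces in N, time in s.
With the tool pointing down it reaches from about 0.4 to 0.75 m from the base axis. Payload 19.5 kg.
Tool frame: the origin (TCP) lies between the finger pads; the fingertips stand 19 mm ahead of it and the grasp point (between the pads) is the TCP (nose_length is the distance from the TCP to the fingertips, in m); z points along the fingers, y is the line along which they close (so a half turn about z gives the same grasp; the last joint's range is limited). The gripper opens to 85 mm and grips with 20 to 120 N. Pads are 22 mm wide; open, the fingers measure 114 mm over their backs; the gripper's body (76 mm by 85 mm) begins 54 mm behind the grasp point. The pads swing forward as they close: fully open they stand 13 mm farther back than shut.
Start: joints at [-72.29, 40.479, -1.581, 85.061, 1.261, 54.483, -4.326], TCP at [0.198, 0.54, 0.25] pointing down, gripper open.
Joint ranges: [-155.06, 155.06], [-18.47, 123.98], [-90, 86.84], [0, 140.48], [-83.41, 263.41], [0, 116], [-161.91, 161.91]. Speed limits (degrees/s): [108.29, 108.29, 147.25, 147.25, 172.46, 172.46, 172.46].

### API

Orientations are given as [roll, pitch, yaw] about the fixed x, y, z axes, in that order (R = Rz(yaw) Ry(pitch) Rx(roll)).
In Python, from workcell import sense, snapshot, finish_job, nose_length gives the robot as it stands.
- The arm moves only by the tool drive_tool, never from a script. Its argument "series" is a list of rows, each a list of 3 entries, a list of its own where there are three numbers: the shift along the tool's x, y, z in mm, then the turn, a rotation vector about the tool's x, y, z in degrees, then the finger opening in mm, from 0 to 85.4. A call has 1 to 8 rows; each row shifts and turns the commanded pose from where the row before left it, along the tool's axes as they then stand; what a row does not reach is not made up. A row lasts 1/12 s, in which the tool goes at most 41.7 mm and 7.16 degrees, less where a joint would pass 70% of its speed; a pose out of reach is approached as far as the arm can. A call is refused whole if a number of a shift passes 41.7 or a number of a turn 7.16, either way. A call with a gripper value outside its range is refused whole. The fingers move at their own pace and stop on an object; "grip_force" is the grip in N (left out, the last holds). Time passes only in rows, so rows that do not move let the fingers close. It gives the time, the measured TCP pose, the force, the opening and the grip force at its end, in the units of the state.
- sense(): the state, without advancing time (a new reading comes with each control period).
- snapshot(name): name is "scene" or "top" or "wrist"; returns a dict with "image" (400x640x3 uint8, red, green, blue), "camera_matrix" (3x3 intrinsics, pixels), "rvec" (rotation vector, rad) and "tvec" (3), from world to camera coordinates, as OpenCV has them. Camera axes: x right, y down, z forward; pixel columns grow to the right and rows downward; lengths in m; the calibration is good to about 2 mm. A picture is of the moment at which its call begins. There is no depth.
- finish_job(): hands the job in; it is judged then, once.
The state is a dict: "time_s": time; "joint_pos": joint angles; "qd": joint speeds; "effort": joint torques, N m; "tool_pos": TCP position; "eef_rot": TCP orientation; "contact_force": force on the tool from outside, world axes, zero at the start; "wrist_torque": the same for the moment, N m; "grip_width": finger opening in m; "grip_force": force on a finger pad.
Only numpy, scipy, OpenCV 4.12 (cv2) and the standard library are available. Lean on these libraries where they do the work, as an engineer would, in place of code of your own. Each camera call takes 0.05 s, during which the arm holds its last target. There are 200 camera calls.

## Working session

There is one attempt and no reset: what is moved stays moved. The work goes in short steps, Python scripts to look and compute and a tool call to move; the robot and the scene stay as the last step left them, time stands still between calls to the robot, and variables do not carry over. Pictures are saved under pics/ and viewed, at most 14 in all, crops included, and the job is handed in when it is done.

Besides the shell and the picture viewer there is one more tool, called after "Request:" as a command line: name --argument value ..., lists and objects as JSON in quotes. drive_tool: Moves the arm, as the interface text tells. Its arguments: {"type":"object","properties":{"series":{"type":"array"},"grip_force":{"type":"number"}},"required":["series"]}

```bash
mkdir -p pics; ls; cat > h.py <<'E'
import numpy as np, cv2
from workcell import sense, snapshot
def snap(n,f=None):
    s=snapshot(n); 
    if f: cv2.imwrite('pics/'+f,s['image'][:,:,::-1])
    return s
def ray(s,u,v):
    K=np.array(s['camera_matrix'],float);R=cv2.Rodrigues(np.array(s['rvec'],float))[0];t=np.array(s['tvec'],float).ravel()
    d=R.T@np.linalg.inv(K)@np.array([u,v,1.]);return -R.T@t,d
def onz(s,u,v,z):
    c,d=ray(s,u,v);return c+d*(z-c[2])/d[2]
def proj(s,P):
    return cv2.projectPoints(np.array(P,float).reshape(-1,1,3),np.array(s['rvec'],float),np.array(s['tvec'],float),np.array(s['camera_matrix'],float),None)[0][:,0]
E
python3 - <<'E'
from h import *
import pickle
for n in ('top','scene'):
    s=snap(n,n+'0.png');pickle.dump(s,open(n+'0.pkl','wb'));print(n,ray(s,320,200))
print(sense())
E
```

```text
pics
top (array([ 0.42689165, -0.12532189,  1.49400811]), array([ 0.1162255 , -0.0019978 , -0.99323791]))
scene (array([ 1.03624979, -0.56303136,  0.9311823 ]), array([-0.40252813,  0.43513297, -0.80561599]))
{'time_s': 0.1, 'joint_pos': array([-72.2905131 ,  40.51095101,  -1.58145623,  85.08254903,
         1.25811615,  54.48162584,  -4.32664094]), 'qd': array([ 0.00884537, -0.12110988,  0.030364  , -0.09734135,  0.03665368,
        0.03013956,  0.00363174]), 'effort': array([ 2.92042903e-03, -8.84287548e+01,  1.23670075e+00, -2.36456090e+01,
        1.69802899e-02,  5.03316303e-03,  1.69537617e-05]), 'tool_pos': array([0.19751215, 0.53977384, 0.24986499]), 'eef_rot': array([-1.79942107e+02,  3.92699446e-04,  1.59898386e+02]), 'contact_force': array([-0.06620209,  0.78741442, -0.65554568]), 'wrist_torque': array([-0.01799837,  0.01536417,  0.03140896]), 'grip_force': 0.0, 'grip_width': 0.08561380354675648}
```

View pics/top0.png

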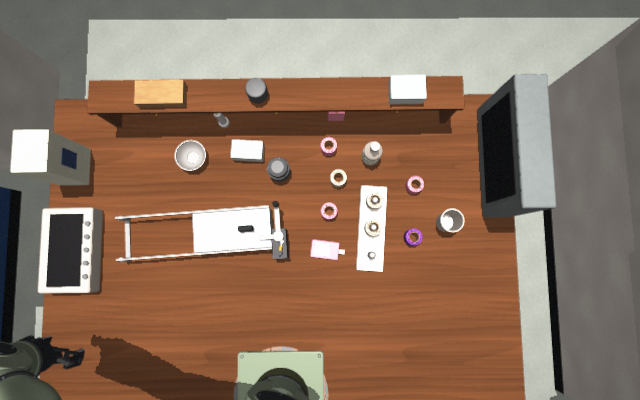

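View pics/scene0.png

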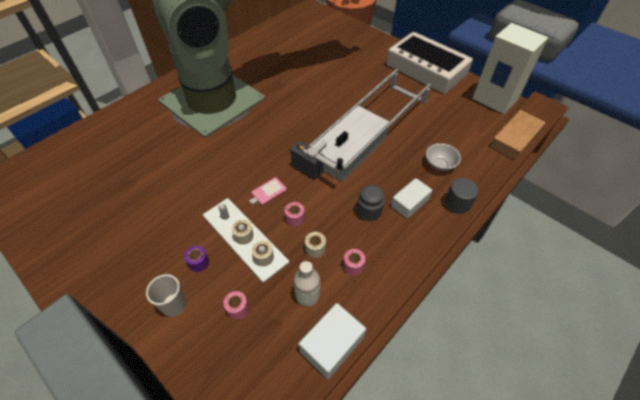

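The top picture shows the box with lid around (232,230), lever grip at (276,204) and pivot near (280,243). The stand is at (372,228), with rolls at (375,200) and (373,228). The third spindle (372,255) is empty, and a loose beige roll stands at (338,178).

```bash
python3 - <<'E'
from h import *
import pickle
s=pickle.load(open('top0.pkl','rb'));im=s['image'][:,:,::-1]
a=cv2.resize(im[190:275,110:310],None,fx=4,fy=4,interpolation=cv2.INTER_CUBIC)
b=cv2.resize(im[160:280,300:400],None,fx=2.8,fy=2.8,interpolation=cv2.INTER_CUBIC)
c=np.zeros((600,800,3),np.uint8);c[:a.shape[0]]=0;c[:a.shape[0],:800]=a;
c2=cv2.resize(im[165:275,310:400],None,fx=2.3,fy=2.3,interpolation=cv2.INTER_CUBIC);c[342:342+c2.shape[0],:c2.shape[1]]=c2
cv2.imwrite('pics/crop0.png',c)
h=cv2.cvtColor(im,cv2.COLOR_BGR2HSV)
# stand: white
m=((h[...,1]<40)&(h[...,2]>170)).astype(np.uint8)
for nm,(x0,y0,x1,y1),z in(('stand',(345,175,400,280),.012),('lid',(185,195,280,262),.069)):
    q=np.zeros_like(m);q[y0:y1,x0:x1]=m[y0:y1,x0:x1]
    cs=max(cv2.findContours(q,0,2)[0],key=cv2.contourArea)
    W=np.array([onz(s,*p[0],z)[:2] for p in cs],np.float32)
    print(nm,cv2.minAreaRect(W), cv2.contourArea(cs)); print(cv2.boxPoints(cv2.minAreaRect(W)))
# beige
m=((h[...,0]>8)&(h[...,0]<28)&(h[...,1]>25)&(h[...,1]<110)&(h[...,2]>140)).astype(np.uint8)
for c in cv2.findContours(m[160:280,300:400],0,2,offset=(300,160))[0]:
    if cv2.contourArea(c)>60:
        (u,v),r=cv2.minEnclosingCircle(c);print('beige',u,v,r,onz(s,u,v,.044),onz(s,u,v,.056))
E
```

```text
stand ((0.5106981992721558, -0.29066693782806396), (0.0842655673623085, 0.2703199088573456), 85.46930694580078) 2148.0
[[ 0.37263238 -0.32199135]
 [ 0.6421076  -0.34334478]
 [ 0.648764   -0.25934252]
 [ 0.3792888  -0.2379891 ]]
lid ((0.505845844745636, 0.1418047696352005), (0.13514962792396545, 0.29314303398132324), 3.7863781452178955) 3448.5
[[ 4.2873943e-01  2.8359395e-01]
 [ 4.4809762e-01 -8.9092348e-03]
 [ 5.8295226e-01  1.5586615e-05]
 [ 5.6359410e-01  2.9251876e-01]]
beige 372.4718322753906 228.65492248535156 7.7952470779418945 [ 0.5052359  -0.29015518  0.044     ] [ 0.50458754 -0.28879105  0.056     ]
beige 337.5869445800781 176.4130401611328 8.392254829406738 [ 0.67068791 -0.18438929  0.044     ] [ 0.66867029 -0.18390046  0.056     ]
```

View pics/crop0.png

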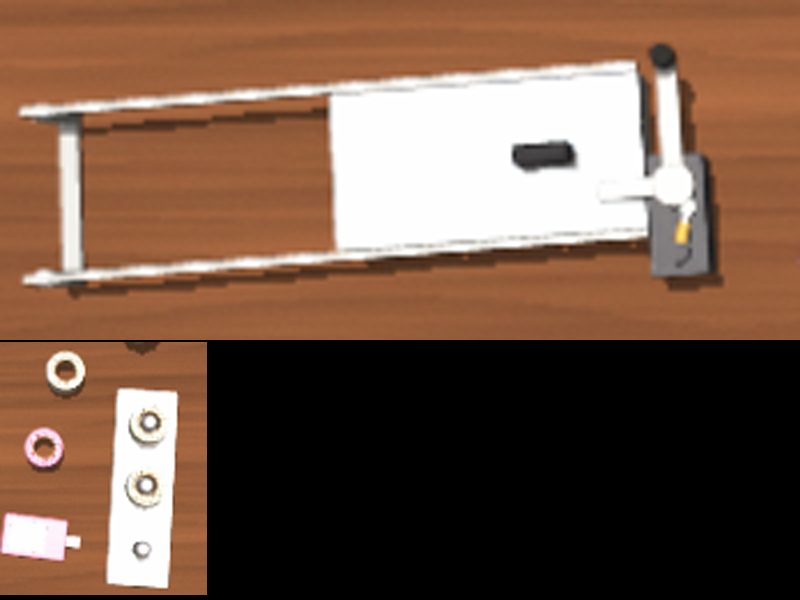

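The crop shows the lever closed: grip at (275.5,204) and pivot disc at (278.2,236.2). The lid grip's top is about (245.5,228), and the rails' far ends are at about (115.5,217.5) and (116.5,260).

```bash
python3 - <<'E'
from h import *
import pickle
s=pickle.load(open('top0.pkl','rb'));im=s['image'][:,:,::-1]
P=lambda u,v,z:onz(s,u,v,z)[:2].round(4)
g=P(275.5,203.6,.123);p=P(278.25,236.25,.088);print('lev',g,p,np.linalg.norm(g-p))
for n,(u,v) in dict(tl=(192.75,214),bl=(194.5,252.2),tr=(268.5,206.25),br=(272,249)).items(): print(n,P(u,v,.069))
print('rails',P(115.3,217.8,.07),P(116,260.3,.07))
h=cv2.cvtColor(im,cv2.COLOR_BGR2HSV)
m=(h[...,2]<70).astype(np.uint8)
for (x0,y0,x1,y1),z in(((232,220,258,238),.099),((268,198,284,210),.123)):
    q=m*0;q[y0:y1,x0:x1]=m[y0:y1,x0:x1];c=max(cv2.findContours(q,0,2)[0],key=cv2.contourArea)
    W=np.array([onz(s,*a[0],z)[:2] for a in c],np.float32);print(cv2.minAreaRect(W),c[:,0].min(0),c[:,0].max(0))
# scene view check by projecting estimates
print(P(346.6-300+300,0,0))
for u,v,z in((310+150/2.3,165+80/2.3,.062),(310+147/2.3,165+143/2.3,.062),(310+142/2.3,165+207/2.3,.062),):print('sp',P(u,v,z))
E
```

```text
lev [0.578  0.0036] [ 0.483  -0.0014] 0.09513148795220222
tl [0.5546 0.2627]
bl [0.4381 0.2549]
tr [0.576  0.0302]
br [0.4453 0.0193]
rails [0.5454 0.4999] [0.4161 0.4926]
((0.5060980319976807, 0.09691969305276871), (0.012242565862834454, 0.042209986597299576), 5.74077844619751) [238 226] [252 231]
((0.5783337950706482, 0.0036156189162284136), (0.014796853996813297, 0.01496549416333437), 89.97166442871094) [273 201] [278 206]
[ 1.2837 -0.226 ]
sp [ 0.5933 -0.2987]
sp [ 0.5088 -0.2926]
sp [ 0.4241 -0.284 ]
```

```bash
cat >> h.py <<'E'
BX=np.array([.503,.142]);BY=np.radians(3.8)
def box(x,y):
    c,s=np.cos(BY),np.sin(BY);return BX+[c*x-s*y,s*x+c*y]
def plan(*wps,step=36,astep=6.5):
    """wps: (x,y,z,yaw_deg,width_mm[,step]) -> rows in tool axes from the measured pose; rounding carried over"""
    st=sense();p=np.array(st['tool_pos'])*1000;yaw=st['eef_rot'][2];rows=[]
    for w in wps:
        q=np.array(w[:3])*1000;sp=w[5] if len(w)>5 else step
        dy=(w[3]-yaw+180)%360-180
        n=max(1,int(np.ceil(max(np.linalg.norm(q-p)/sp,abs(dy)/astep))));p0,y0=p.copy(),yaw
        for i in range(1,n+1):
            d=p0+(q-p0)*i/n-p;a=np.radians(yaw);c,s=np.cos(a),np.sin(a)
            t=np.round([c*d[0]+s*d[1],s*d[0]-c*d[1],-d[2]],0 if i<n else 1)
            r=np.round(-(y0+dy*i/n-yaw),1)
            p=p+[c*t[0]+s*t[1],s*t[0]-c*t[1],-t[2]];yaw-=r
            rows.append([t.tolist(),[0,0,float(r)],w[4]])
    for i in range(0,len(rows),8):print(str(rows[i:i+8]).replace('.0,',',').replace('.0]',']').replace(' ',''))
def st():
    s=sense();print(round(s['time_s'],2),s['tool_pos'].round(4),s['eef_rot'].round(1),'F',s['contact_force'].round(1),'w',round(s['grip_width']*1000,1),round(s['grip_force'],1))
E
python3 -c "
from h import *
plan((.578,.0036,.22,183,60),(.578,.0036,.16,183,60))"
```

```text
[[[-29,-20,2],[0,0,-1.2],60],[[-28,-20,1],[0,0,-1.2],60],[[-27,-21,2],[0,0,-1.2],60],[[-27,-21,1],[0,0,-1.3],60],[[-27,-22,2],[0,0,-1.2],60],[[-26,-23,1],[0,0,-1.2],60],[[-26,-23,2],[0,0,-1.2],60],[[-26,-23,2],[0,0,-1.2],60]]
[[[-24,-24,1],[0,0,-1.2],60],[[-25,-25,2],[0,0,-1.3],60],[[-23,-25,1],[0,0,-1.2],60],[[-24,-26,2],[0,0,-1.2],60],[[-22,-26,1],[0,0,-1.2],60],[[-22,-27,2],[0,0,-1.2],60],[[-22,-27,2],[0,0,-1.2],60],[[-21,-27,1],[0,0,-1.3],60]]
[[[-20,-28,2],[0,0,-1.2],60],[[-20,-29,1],[0,0,-1.2],60],[[-18.9,-28.6,1.9],[0,0,-1.2],60],[[0,0,30],[0,0,-0],60],[[0,0,30],[0,0,-0],60]]
```

Request:
drive_tool --series '[[[-29,-20,2],[0,0,-1.2],60],[[-28,-20,1],[0,0,-1.2],60],[[-27,-21,2],[0,0,-1.2],60],[[-27,-21,1],[0,0,-1.3],60],[[-27,-22,2],[0,0,-1.2],60],[[-26,-23,1],[0,0,-1.2],60],[[-26,-23,2],[0,0,-1.2],60],[[-26,-23,2],[0,0,-1.2],60]]'

```text
time_s: 0.77
tool_pos: [0.3588, 0.3128, 0.2372]
eef_rot: [-180.0, -0.0, 169.7]
contact_force: [0.7, 0.8, -0.2]
grip_width: 0.0597
grip_force: 0.0
```

Request:
drive_tool --series '[[[-24,-24,1],[0,0,-1.2],60],[[-25,-25,2],[0,0,-1.3],60],[[-23,-25,1],[0,0,-1.2],60],[[-24,-26,2],[0,0,-1.2],60],[[-22,-26,1],[0,0,-1.2],60],[[-22,-27,2],[0,0,-1.2],60],[[-22,-27,2],[0,0,-1.2],60],[[-21,-27,1],[0,0,-1.3],60]]'

```text
time_s: 1.43
tool_pos: [0.519, 0.0869, 0.225]
eef_rot: [-180.0, -0.0, 179.4]
contact_force: [0.0, 0.7, -0.0]
grip_width: 0.0599
grip_force: 0.0
```

Request:
drive_tool --series '[[[-20,-28,2],[0,0,-1.2],60],[[-20,-29,1],[0,0,-1.2],60],[[-19,-28.6,1.9],[0,0,-1.2],60],[[0,0,25],[0,0,0],60],[[0,0,0],[0,0,0],60]]'

```text
time_s: 1.85
tool_pos: [0.5773, 0.0019, 0.1919]
eef_rot: [-180.0, -0.3, -177.1]
contact_force: [-0.3, 1.6, -1.1]
grip_width: 0.06
grip_force: 0.0
```

```bash
python3 - <<'E'
from h import *
st()
s=snap('wrist','w1.png');import pickle;pickle.dump(s,open('w1.pkl','wb'))
for n,P in dict(grip=(.578,.0036,.123),piv=(.483,-.0014,.088),tcp=tuple(sense()['tool_pos'])).items():print(n,proj(s,P))
E
```

```text
1.85 [0.5773 0.0019 0.1919] [-180.    -0.3 -177.1] F [-0.3  1.6 -1.1] w 60.0 0.0
grip [[321.10016282 220.82399347]]
piv [[320.84034395  85.64319411]]
tcp [[321.77742043 275.22612462]]
```

View pics/w1.png

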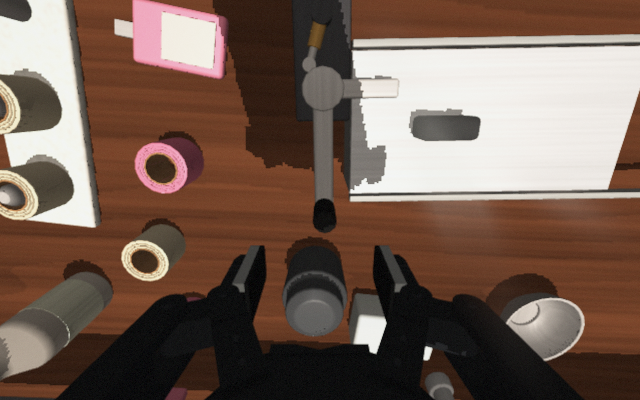

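The wrist view has the lever grip top near (325,221) and the pivot at (323,88). Both are within about 2 mm of my estimates, shifted slightly to +y. Next I descend and pinch.

Request:
drive_tool --series '[[[-1,-3,30],[0,0,0],60],[[0,0,30],[0,0,0],60],[[0,0,21],[0,0,0],60],[[0,0,0],[0,0,0],10],[[0,0,0],[0,0,0],10],[[0,0,0],[0,0,0],10],[[0,0,0],[0,0,0],10],[[0,0,0],[0,0,0],10]]' --grip_force 50

```text
time_s: 2.57
tool_pos: [0.5802, 0.0025, 0.1167]
eef_rot: [179.9, 0.2, -176.9]
contact_force: [-1.6, 8.5, 5.6]
grip_width: 0.0159
grip_force: 48.6
```

```bash
python3 - <<'E'
from h import *
st()
p=sense()['tool_pos'];piv=np.array([.4835,.0])
r=np.linalg.norm(p[:2]-piv);a0=np.arctan2(*(p[:2]-piv)[::-1]);y0=sense()['eef_rot'][2];print(r,np.degrees(a0))
w=[]
for k in range(1,18):
    a=a0-k*np.radians(5);w.append((*(piv+.095*np.array([np.cos(a),np.sin(a)])),p[2],y0-5*k,10))
plan(*w)
E
```

```text
2.57 [0.5802 0.0025 0.1167] [ 179.9    0.2 -176.9] F [-1.6  8.5  5.6] w 15.9 48.6
0.0967492482347476 1.4830328841187594
[[[2.3,-8.2,-0],[0,0,5],10],[[0.6,-8.3,-0],[0,0,5],10],[[0.6,-8.3,-0],[0,0,5],10],[[0.6,-8.2,-0],[0,0,5],10],[[0.6,-8.3,-0],[0,0,5],10],[[0.6,-8.3,-0],[0,0,5],10],[[0.6,-8.2,-0],[0,0,5],10],[[0.6,-8.3,-0],[0,0,5],10]]
[[[0.6,-8.3,-0],[0,0,5],10],[[0.6,-8.2,-0],[0,0,5],10],[[0.5,-8.3,-0],[0,0,5],10],[[0.6,-8.3,-0],[0,0,5],10],[[0.6,-8.2,-0],[0,0,5],10],[[0.6,-8.3,-0],[0,0,5],10],[[0.6,-8.3,-0],[0,0,5],10],[[0.6,-8.2,-0],[0,0,5],10]]
[[[0.6,-8.3,-0],[0,0,5],10]]
```

Request:
drive_tool --series '[[[1,-8.2,0],[0,0,5],10],[[0.6,-8.3,0],[0,0,5],10],[[0.6,-8.3,0],[0,0,5],10],[[0.6,-8.2,0],[0,0,5],10],[[0.6,-8.3,0],[0,0,5],10],[[0.6,-8.3,0],[0,0,5],10],[[0.6,-8.2,0],[0,0,5],10],[[0.6,-8.3,0],[0,0,5],10]]'

```text
time_s: 3.23
tool_pos: [0.5587, -0.0608, 0.1166]
eef_rot: [179.9, 0.1, 142.7]
contact_force: [-4.4, 1.2, 8.1]
grip_width: 0.016
grip_force: 49.2
```

```bash
python3 - <<'E'
from h import *
st()
p=sense()['tool_pos'];piv=np.array([.4835,.0])
r=np.linalg.norm(p[:2]-piv);a0=np.arctan2(*(p[:2]-piv)[::-1]);y0=sense()['eef_rot'][2];print(r,np.degrees(a0))
w=[]
for k in range(1,17):
    a=a0-k*np.radians(2.9);w.append((*(piv+.096*np.array([np.cos(a),np.sin(a)])),p[2],y0-2.7*k,10))
plan(*w)
E
```

```text
3.23 [ 0.5587 -0.0608  0.1166] [1.799e+02 1.000e-01 1.427e+02] F [-4.4  1.2  8.1] w 16.0 49.2
0.09673375300411412 -38.951153039134454
[[[1,-4.8,-0],[0,0,2.7],10],[[0.3,-4.9,-0],[0,0,2.7],10],[[0.3,-4.8,-0],[0,0,2.7],10],[[0.3,-4.9,-0],[0,0,2.7],10],[[0.3,-4.8,-0],[0,0,2.7],10],[[0.4,-4.9,-0],[0,0,2.7],10],[[0.4,-4.8,-0],[0,0,2.7],10],[[0.3,-4.9,-0],[0,0,2.7],10]]
[[[0.4,-4.8,-0],[0,0,2.7],10],[[0.5,-4.8,-0],[0,0,2.7],10],[[0.4,-4.9,-0],[0,0,2.7],10],[[0.5,-4.8,-0],[0,0,2.7],10],[[0.4,-4.8,-0],[0,0,2.7],10],[[0.5,-4.9,-0],[0,0,2.7],10],[[0.5,-4.8,-0],[0,0,2.7],10],[[0.5,-4.8,-0],[0,0,2.7],10]]
```

Request:
drive_tool --series '[[[0.8,-8.3,0],[0,0,5],10],[[0.5,-8.3,0],[0,0,5],10],[[0.5,-8.3,0],[0,0,5],10],[[0.5,-8.2,0],[0,0,5],10],[[0.5,-8.3,0],[0,0,5],10],[[0.5,-8.3,0],[0,0,5],10],[[0.5,-8.2,0],[0,0,5],10],[[0.6,-8.3,0],[0,0,5],10]]'

```text
time_s: 3.9
tool_pos: [0.5028, -0.0942, 0.1165]
eef_rot: [179.9, -0.1, 102.8]
contact_force: [-6.5, 7.5, 14.3]
grip_width: 0.0166
grip_force: 49.9
```

Request:
drive_tool --series '[[[0.2,-3,0],[0,0,2],10],[[0,0,0],[0,0,0],60],[[0,0,0],[0,0,0],60],[[0,0,0],[0,0,0],60],[[0,0,-30],[0,0,0],60],[[0,0,-35],[0,0,0],60],[[0,0,-10],[0,0,0],60],[[0,0,0],[0,0,0],60]]'

```text
time_s: 4.57
tool_pos: [0.5011, -0.0955, 0.1924]
eef_rot: [179.7, 0.1, 101.0]
contact_force: [0.1, -0.0, -0.5]
grip_width: 0.0603
grip_force: 0.0
```

```bash
python3 - <<'E'
from h import *
st()
s=snap('wrist','w2.png');import pickle;pickle.dump(s,open('w2.pkl','wb'))
for n,P in dict(grip=(.4935,-.0945,.123),piv=(.483,-.0014,.088),lg=(.506,.097,.099)).items():print(n,proj(s,P))
E
```

```text
4.57 [ 0.5011 -0.0955  0.1924] [1.797e+02 1.000e-01 1.010e+02] F [ 0.1 -0.  -0.5] w 60.3 0.0
grip [[307.88540593 216.99616361]]
piv [[317.96701945  83.72122343]]
lg [[386.04456566 -80.59641466]]
```

View pics/w2.png

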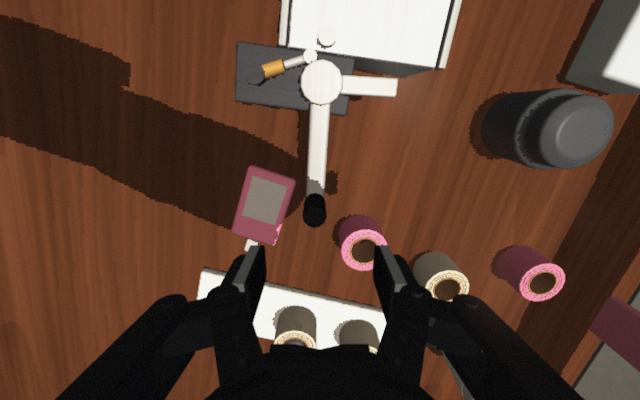

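Lever is now open (arm (318,150), grip (314,212)). Next the lid grip.

```bash
python3 -c "
from h import *
plan((*box(0,-45e-3),.19,93.8,60),(*box(0,-45e-3),.15,93.8,60))"
```

```text
[[[31,7,0],[0,0,1.2],60],[[32,6,0],[0,0,1.2],60],[[31,6,0],[0,0,1.2],60],[[32,5,1],[0,0,1.2],60],[[32,5,-0],[0,0,1.2],60],[[31.7,3.3,-0.2],[0,0,1.2],60],[[-0,-0,20],[0,0,0],60],[[-0,-0,20],[0,0,0],60]]
```

Request:
drive_tool --series '[[[31,7,0],[0,0,1.2],60],[[32,6,0],[0,0,1.2],60],[[31,6,0],[0,0,1.2],60],[[32,5,1],[0,0,1.2],60],[[32,5,0],[0,0,1.2],60],[[31.7,3.3,0],[0,0,1.2],60],[[0,0,20],[0,0,0],60],[[0,0,20],[0,0,0],60]]'

```text
time_s: 5.28
tool_pos: [0.5054, 0.0993, 0.1475]
eef_rot: [180.0, -0.0, 94.0]
contact_force: [0.7, -0.1, -0.7]
grip_width: 0.06
grip_force: 0.0
```

Request:
drive_tool --series '[[[0,0,0],[0,0,0],60],[[0,0,0],[0,0,0],60]]'

```text
time_s: 5.45
tool_pos: [0.505, 0.0967, 0.1478]
eef_rot: [-179.9, 0.0, 93.8]
contact_force: [-0.4, 1.1, 0.7]
grip_width: 0.06
grip_force: 0.0
```

```bash
python3 - <<'E'
from h import *
st()
s=snap('wrist');im=s['image'];g=im.max(2)
print(proj(s,[*box(0,-.045),.099]))
m=(g<80).astype(np.uint8);print(onz(s,320,250,.099))
c0=proj(s,[*box(0,-.045),.099])[0].astype(int)
n,l,stt,ce=cv2.connectedComponentsWithStats(m)
for i in range(1,n):
    if stt[i,4]>150: print(stt[i],ce[i])
cv2.imwrite('pics/w3.png',im[:,:,::-1])
E
```

```text
5.45 [0.505  0.0967 0.1478] [-179.9    0.    93.8] F [-0.4  1.1  0.7] w 60.0 0.0
[[319.69637817 231.93832948]]
[0.50711571 0.08346304 0.099     ]
[    0     0   640   400 80441] [285.29944929 285.63139444]
[415   0  10  71 215] [419.66046512  32.98139535]
[ 558    0   82   58 3381] [595.56994972  27.59361136]
[ 520  147   85  110 3360] [558.46636905 197.46428571]
[ 311  188   27   69 1735] [323.82708934 221.92564841]
```

View pics/w3.png

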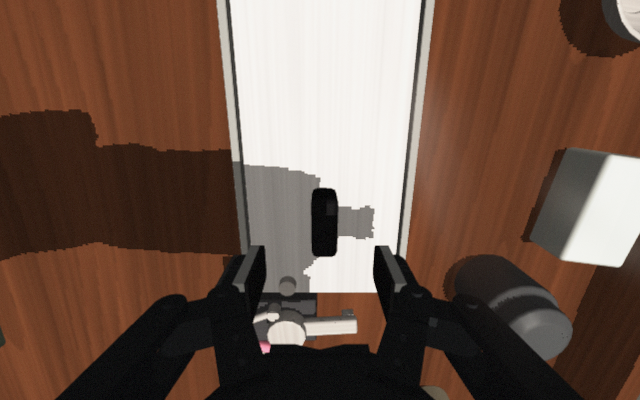

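Lid grip is at (324,222), about 3 mm to +x of my estimate. I correct, descend and pinch.

Request:
drive_tool --series '[[[0,3,26],[0,0,0],60],[[0,0,26],[0,0,0],60],[[0,0,0],[0,0,0],8],[[0,0,0],[0,0,0],8],[[0,0,0],[0,0,0],8],[[0,0,0],[0,0,0],8],[[0,0,0],[0,0,0],8]]' --grip_force 40

```text
time_s: 6.08
tool_pos: [0.5084, 0.0972, 0.0982]
eef_rot: [180.0, -0.0, 93.8]
contact_force: [-6.1, -0.9, 9.8]
grip_width: 0.0173
grip_force: 39.5
```

Request:
drive_tool --series '[[[10,0,0],[0,0,0],8],[[20,0,0],[0,0,0],8],[[20,0,0],[0,0,0],8]]'

```text
time_s: 6.33
tool_pos: [0.5051, 0.147, 0.0982]
eef_rot: [180.0, 0.0, 93.7]
contact_force: [-2.6, -2.5, 5.0]
grip_width: 0.0176
grip_force: 25.8
```

Request:
drive_tool --series '[[[25,0,0],[0,0,0],8],[[25,0,0],[0,0,0],8],[[25,0,0],[0,0,0],8],[[25,0,0],[0,0,0],8],[[25,0,0],[0,0,0],8],[[25,0,0],[0,0,0],8],[[15,0,0],[0,0,0],8],[[10,0,0],[0,0,0],8]]'

```text
time_s: 7.0
tool_pos: [0.4936, 0.3238, 0.0982]
eef_rot: [179.9, -0.1, 93.9]
contact_force: [-2.4, -2.4, 11.3]
grip_width: 0.0168
grip_force: 44.6
```

Request:
drive_tool --series '[[[6,0,0],[0,0,0],8],[[4,0,0],[0,0,0],8],[[2,0,0],[0,0,0],8],[[0,0,0],[0,0,0],8]]'

```text
time_s: 7.33
tool_pos: [0.4931, 0.3318, 0.0983]
eef_rot: [180.0, 0.1, 93.7]
contact_force: [-3.4, -13.4, 14.9]
grip_width: 0.0171
grip_force: 45.1
```

Request:
drive_tool --series '[[[0,0,0],[0,0,0],60],[[0,0,0],[0,0,0],60],[[0,0,0],[0,0,0],60],[[0,0,-35],[0,0,0],60],[[0,0,-35],[0,0,0],60],[[0,0,-30],[0,0,0],70],[[0,0,0],[0,0,0],70]]'

```text
time_s: 7.92
tool_pos: [0.4944, 0.3345, 0.2022]
eef_rot: [179.6, -0.2, 93.8]
contact_force: [0.6, 0.5, 0.9]
grip_width: 0.07
grip_force: 0.0
```

```bash
sed -i 's/BX=.*/BX=np.array([.5055,.142]);BY=np.radians(3.75)/' h.py; python3 - <<'E'
from h import *
import pickle
st()
s=pickle.load(open('top0.pkl','rb'));print('gel',onz(s,373,147,.15),'pig',onz(s,279,169,.088))
plan((.594,-.297,.19,175,72),(.594,-.297,.15,175,72))
E
```

```text
7.92 [0.4944 0.3345 0.2022] [179.6  -0.2  93.8] F [0.6 0.5 0.9] w 70.0 0.0
gel [ 0.73919769 -0.28539352  0.15      ] pig [ 0.68824048 -0.00379247  0.088     ]
[[[-35,3,1],[0,0,-4.5],72],[[-36,1,0],[0,0,-4.5],72],[[-35,-3,1],[0,0,-4.5],72],[[-35,-5,1],[0,0,-4.5],72],[[-35,-8,0],[0,0,-4.6],72],[[-34,-11,1],[0,0,-4.5],72],[[-33,-13,1],[0,0,-4.5],72],[[-32,-16,0],[0,0,-4.5],72]]
[[[-30,-18,1],[0,0,-4.5],72],[[-29,-20,1],[0,0,-4.5],72],[[-27,-23,0],[0,0,-4.5],72],[[-26,-25,1],[0,0,-4.5],72],[[-23,-27,1],[0,0,-4.5],72],[[-21,-28,0],[0,0,-4.6],72],[[-19,-31,1],[0,0,-4.5],72],[[-16,-31,1],[0,0,-4.5],72]]
[[[-14,-33,1],[0,0,-4.5],72],[[-11.5,-33.6,0.2],[0,0,-4.5],72],[[-0,0,20],[0,0,0],72],[[-0,0,20],[0,0,0],72]]
```

Request:
drive_tool --series '[[[-35,3,1],[0,0,-4.5],72],[[-36,1,0],[0,0,-4.5],72],[[-35,-3,1],[0,0,-4.5],72],[[-35,-5,1],[0,0,-4.5],72],[[-35,-8,0],[0,0,-4.6],72],[[-34,-11,1],[0,0,-4.5],72],[[-33,-13,1],[0,0,-4.5],72],[[-32,-16,0],[0,0,-4.5],72]]'

```text
time_s: 8.58
tool_pos: [0.5369, 0.0511, 0.1917]
eef_rot: [180.0, 0.0, 130.1]
contact_force: [-0.0, 0.3, -1.4]
grip_width: 0.0723
grip_force: 0.0
```

Request:
drive_tool --series '[[[-30,-18,1],[0,0,-4.5],72],[[-29,-20,1],[0,0,-4.5],72],[[-27,-23,0],[0,0,-4.5],72],[[-26,-25,1],[0,0,-4.5],72],[[-23,-27,1],[0,0,-4.5],72],[[-21,-28,0],[0,0,-4.6],72],[[-19,-31,1],[0,0,-4.5],72],[[-16,-31,1],[0,0,-4.5],72]]'

```text
time_s: 9.25
tool_pos: [0.5808, -0.2296, 0.1859]
eef_rot: [-180.0, 0.0, 166.2]
contact_force: [0.2, 0.1, 0.8]
grip_width: 0.0724
grip_force: 0.0
```

Request:
drive_tool --series '[[[-14,-33,1],[0,0,-4.5],72],[[-11.5,-33.6,0],[0,0,-4.5],72],[[0,0,20],[0,0,0],72],[[0,0,0],[0,0,0],72],[[0,0,0],[0,0,0],72]]'

```text
time_s: 9.67
tool_pos: [0.592, -0.2973, 0.1642]
eef_rot: [180.0, -0.1, 175.0]
contact_force: [0.6, 0.9, 0.2]
grip_width: 0.0721
grip_force: 0.0
```

```bash
python3 - <<'E'
from h import *
import pickle
st()
s=snap('wrist','w4.png');pickle.dump(s,open('w4.pkl','wb'))
for n,P in dict(r1=(.5954,-.2974,.056),r2=(.5107,-.2907,.056),r4=(.6707,-.1844,.044),sp3=(.426,-.284,.062)).items():print(n,proj(s,P))
E
```

```text
9.67 [ 0.592  -0.2973  0.1642] [ 1.80e+02 -1.00e-01  1.75e+02] F [0.6 0.9 0.2] w 72.1 0.0
r1 [[318.85293574 205.52157362]]
r2 [[317.9636939  103.12692473]]
r4 [[439.17547555 263.14197897]]
sp3 [[316.7596961  -32.19197432]]
```

View pics/w4.png

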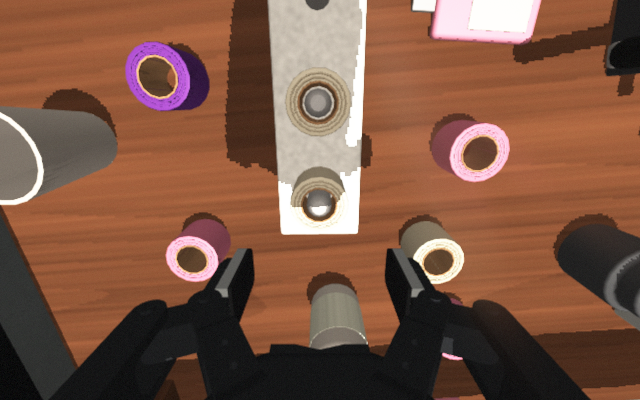

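The wrist view confirms the estimates to 1 mm: roll1 (319,205), roll2 (318,103), roll4 (439,262). Grasp roll1.

Request:
drive_tool --series '[[[-3.5,0,30],[0,0,0],72],[[0,0,30],[0,0,0],72],[[0,0,30],[0,0,0],72],[[0,0,22],[0,0,0],72],[[0,0,12],[0,0,0],72],[[0,0,0],[0,0,0],40],[[0,0,0],[0,0,0],40],[[0,0,0],[0,0,0],40]]' --grip_force 50

```text
time_s: 10.38
tool_pos: [0.5967, -0.2982, 0.0425]
eef_rot: [-180.0, 0.1, 175.0]
contact_force: [-0.3, -0.2, -0.4]
grip_width: 0.0513
grip_force: 52.0
```

Request:
drive_tool --series '[[[0,0,0],[0,0,0],40],[[0,0,0],[0,0,0],40]]'

```text
time_s: 10.55
tool_pos: [0.5963, -0.2983, 0.0417]
eef_rot: [-180.0, 0.1, 175.0]
contact_force: [0.2, -0.1, 0.4]
grip_width: 0.0512
grip_force: 52.1
```

```bash
python3 -c "
from h import *
st();b=box(0,-.068);print(b)
plan((.596,-.298,.175,175,40,30),(*b,.18,93.8,40),(*b,.09,93.8,40,25))"
```

```text
10.55 [ 0.5963 -0.2983  0.0417] [-1.80e+02  1.00e-01  1.75e+02] F [ 0.2 -0.1  0.4] w 51.2 52.1
[0.50994741 0.07414559]
[[[0,0,-27],[0,0,-0],40],[[0,0,-26],[0,0,-0],40],[[0,0,-27],[0,0,-0],40],[[0,0,-27],[0,0,-0],40],[[0.3,0.3,-26.3],[0,0,-0],40],[[9,28,-0],[0,0,6.2],40],[[12,27,-1],[0,0,6.3],40],[[15,25,-0],[0,0,6.2],40]]
[[[18,24,-1],[0,0,6.3],40],[[20,21,0],[0,0,6.2],40],[[22,19,-0],[0,0,6.3],40],[[24,17,-1],[0,0,6.2],40],[[26,14,-0],[0,0,6.3],40],[[27,11,-0],[0,0,6.2],40],[[28,8,-1],[0,0,6.3],40],[[29,5,-0],[0,0,6.2],40]]
[[[30,1,-1],[0,0,6.3],40],[[29.1,-1.3,-0],[0,0,6.2],40],[[0,0,22],[0,0,-0],40],[[0,0,23],[0,0,-0],40],[[0,0,22],[0,0,-0],40],[[0,0,23],[0,0,-0],40]]
```

Request:
drive_tool --series '[[[0,0,-27],[0,0,0],40],[[0,0,-26],[0,0,0],40],[[0,0,-27],[0,0,0],40],[[0,0,-27],[0,0,0],40],[[0.3,0.3,-26.3],[0,0,0],40],[[9,28,0],[0,0,6.2],40],[[12,27,-1],[0,0,6.3],40],[[15,25,0],[0,0,6.2],40]]'

```text
time_s: 11.22
tool_pos: [0.5753, -0.2111, 0.1758]
eef_rot: [180.0, 0.1, 155.9]
contact_force: [2.2, 1.5, -0.3]
grip_width: 0.0513
grip_force: 52.5
```

Request:
drive_tool --series '[[[18,24,-1],[0,0,6.3],40],[[20,21,0],[0,0,6.2],40],[[22,19,0],[0,0,6.3],40],[[24,17,-1],[0,0,6.2],40],[[26,14,0],[0,0,6.3],40],[[27,11,0],[0,0,6.2],40],[[28,8,-1],[0,0,6.3],40],[[29,5,0],[0,0,6.2],40]]'

```text
time_s: 11.88
tool_pos: [0.523, 0.0182, 0.1785]
eef_rot: [179.9, 0.0, 106.0]
contact_force: [0.8, 0.2, -0.9]
grip_width: 0.0513
grip_force: 52.5
```

Request:
drive_tool --series '[[[30,1,-1],[0,0,6.3],40],[[29,-1.3,0],[0,0,6.2],40],[[0,0,22],[0,0,0],40],[[0,0,22],[0,0,0],40],[[0,0,0],[0,0,0],40]]'

```text
time_s: 12.3
tool_pos: [0.5083, 0.0748, 0.1325]
eef_rot: [-179.8, 0.0, 93.9]
contact_force: [-1.3, -0.5, -0.6]
grip_width: 0.0515
grip_force: 52.5
```

```bash
python3 - <<'E'
from h import *
import pickle
st()
s=snap('wrist','w5.png');pickle.dump(s,open('w5.pkl','wb'))
for a in(-.06,.06):
  for b in(-.118,.118):print(proj(s,[*box(a,b),.064]))
E
```

```text
12.3 [0.5083 0.0748 0.1325] [-179.8    0.    93.9] F [-1.3 -0.5 -0.6] w 51.5 52.5
[[245.02267566 279.11059548]]
[[ 208.60503186 -102.55612739]]
[[395.63401072 279.7391673 ]]
[[ 435.87552601 -102.1682058 ]]
```

View pics/w5.png

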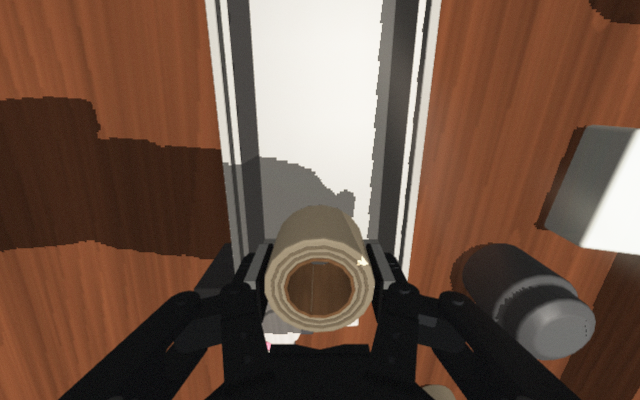

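Box mouth is centred around column 320 and the roll is held well. Lowering it.

Request:
drive_tool --series '[[[0,1.5,26],[0,0,0],40],[[0,0,26],[0,0,0],40],[[0,0,22],[0,0,0],40],[[0,0,14],[0,0,0],40],[[0,0,8],[0,0,0],40],[[0,0,0],[0,0,0],40]]'

```text
time_s: 12.85
tool_pos: [0.5111, 0.074, 0.0387]
eef_rot: [-180.0, -0.0, 93.8]
contact_force: [-0.7, -0.0, -0.6]
grip_width: 0.0512
grip_force: 52.6
```

Request:
drive_tool --series '[[[0,0,3.5],[0,0,0],40],[[0,0,0],[0,0,0],40],[[0,0,0],[0,0,0],62],[[0,0,0],[0,0,0],62],[[0,0,-15],[0,0,0],62],[[0,0,-30],[0,0,0],62],[[0,0,-35],[0,0,0],62],[[0,0,-40],[0,0,0],62]]'

```text
time_s: 13.52
tool_pos: [0.5104, 0.0742, 0.1569]
eef_rot: [-180.0, 0.0, 93.8]
contact_force: [1.1, 0.7, 0.3]
grip_width: 0.0622
grip_force: 0.0
```

```bash
python3 -c "
from h import *
st()
plan((.5107,-.2905,.17,175,72),(.5107,-.2905,.042,175,72,30))"
```

```text
13.52 [0.5104 0.0742 0.1569] [-180.     0.    93.8] F [1.1 0.7 0.3] w 62.2 0.0
[[[-28,-2,-1],[0,0,-6.2],72],[[-28,-5,-1],[0,0,-6.3],72],[[-27,-7,-1],[0,0,-6.2],72],[[-26,-11,-1],[0,0,-6.3],72],[[-24,-14,-1],[0,0,-6.2],72],[[-23,-16,-1],[0,0,-6.3],72],[[-21,-18,-1],[0,0,-6.2],72],[[-19,-21,-1],[0,0,-6.3],72]]
[[[-17,-23,-1],[0,0,-6.2],72],[[-14,-24,-1],[0,0,-6.3],72],[[-11,-25,-1],[0,0,-6.2],72],[[-9,-27,-1],[0,0,-6.3],72],[[-5.1,-27.7,-1.1],[0,0,-6.2],72],[[-0,-0,26],[0,0,-0],72],[[-0,-0,25],[0,0,-0],72],[[-0,-0,26],[0,0,-0],72]]
[[[-0,-0,25],[0,0,-0],72],[[-0,-0,26],[0,0,-0],72]]
```

Request:
drive_tool --series '[[[-28,-2,-2],[0,0,-6.2],72],[[-28,-5,-2],[0,0,-6.3],72],[[-27,-7,-1],[0,0,-6.2],72],[[-26,-11,-1],[0,0,-6.3],72],[[-24,-14,-1],[0,0,-6.2],72],[[-23,-16,-1],[0,0,-6.3],72],[[-21,-18,-1],[0,0,-6.2],72],[[-19,-21,-1],[0,0,-6.3],72]]'

```text
time_s: 14.18
tool_pos: [0.5109, -0.1516, 0.1663]
eef_rot: [-180.0, 0.1, 144.1]
contact_force: [-0.2, 0.6, 0.1]
grip_width: 0.0721
grip_force: 0.0
```

Request:
drive_tool --series '[[[-17,-23,-1],[0,0,-6.2],72],[[-14,-24,-1],[0,0,-6.3],72],[[-11,-25,-1],[0,0,-6.2],72],[[-9,-27,-1],[0,0,-6.3],72],[[-5,-27.7,-1],[0,0,-6.2],72],[[0,0,26],[0,0,0],72],[[0,0,0],[0,0,0],72],[[0,0,0],[0,0,0],72]]'

```text
time_s: 14.85
tool_pos: [0.5109, -0.29, 0.1446]
eef_rot: [180.0, -0.1, 175.0]
contact_force: [0.8, 0.2, -0.7]
grip_width: 0.0721
grip_force: 0.0
```

```bash
python3 -c "
from h import *
st()
plan((.5107,-.2905,.042,175,72,30))"
```

```text
14.85 [ 0.5109 -0.29    0.1446] [ 1.80e+02 -1.00e-01  1.75e+02] F [ 0.8  0.2 -0.7] w 72.1 0.0
[[[0,-0,26],[0,0,-0],72],[[0,-0,25],[0,0,-0],72],[[0,-0,26],[0,0,-0],72],[[0.1,-0.5,25.6],[0,0,-0],72]]
```

Request:
drive_tool --series '[[[0,0,26],[0,0,0],72],[[0,0,25],[0,0,0],72],[[0,0,26],[0,0,0],72],[[0,-0.5,25],[0,0,0],72],[[0,0,0],[0,0,0],40],[[0,0,0],[0,0,0],40],[[0,0,0],[0,0,0],40],[[0,0,0],[0,0,0],40]]'

```text
time_s: 15.52
tool_pos: [0.512, -0.291, 0.0443]
eef_rot: [-179.9, 0.1, 175.0]
contact_force: [-0.9, 0.1, 0.1]
grip_width: 0.0507
grip_force: 51.9
```

```bash
python3 -c "
from h import *
st();b=box(0,0);print(b)
plan((.511,-.29,.175,175,40,30),(*b,.18,93.8,40),(*b,.13,93.8,40,25))"
```

```text
15.52 [ 0.512  -0.291   0.0443] [-1.799e+02  1.000e-01  1.750e+02] F [-0.9  0.1  0.1] w 50.7 51.9
[0.5055 0.142 ]
[[[0,0,-26],[0,0,0],40],[[0,0,-26],[0,0,0],40],[[1,1,-26],[0,0,0],40],[[-0,-0,-27],[0,0,0],40],[[0.1,-0.1,-25.7],[0,0,0],40],[[3,33,-0],[0,0,6.2],40],[[7,33,-1],[0,0,6.3],40],[[11,31,-0],[0,0,6.2],40]]
[[[13,30,-1],[0,0,6.3],40],[[17,29,0],[0,0,6.2],40],[[20,26,-0],[0,0,6.3],40],[[23,25,-1],[0,0,6.2],40],[[25,21,-0],[0,0,6.3],40],[[28,19,-0],[0,0,6.2],40],[[29,16,-1],[0,0,6.3],40],[[31,12,-0],[0,0,6.2],40]]
[[[32,9,-1],[0,0,6.3],40],[[32.8,5.2,0],[0,0,6.2],40],[[-0,0,17],[0,0,0],40],[[-0,0,16],[0,0,0],40],[[-0,0,17],[0,0,0],40]]
```

Request:
drive_tool --series '[[[0,0,-26],[0,0,0],40],[[0,0,-26],[0,0,0],40],[[1,1,-26],[0,0,0],40],[[0,0,-27],[0,0,0],40],[[0,0,-26],[0,0,0],40],[[3,33,0],[0,0,6.2],40],[[7,33,-1],[0,0,6.3],40],[[11,31,0],[0,0,6.2],40]]'

```text
time_s: 16.18
tool_pos: [0.5086, -0.189, 0.1761]
eef_rot: [180.0, 0.2, 155.9]
contact_force: [0.3, 0.6, -1.6]
grip_width: 0.0504
grip_force: 52.4
```

Request:
drive_tool --series '[[[13,30,-1],[0,0,6.3],40],[[17,29,0],[0,0,6.2],40],[[20,26,0],[0,0,6.3],40],[[23,25,-1],[0,0,6.2],40],[[25,21,0],[0,0,6.3],40],[[28,19,0],[0,0,6.2],40],[[29,16,-1],[0,0,6.3],40],[[31,12,0],[0,0,6.2],40]]'

```text
time_s: 16.85
tool_pos: [0.5057, 0.078, 0.1788]
eef_rot: [179.9, -0.0, 106.0]
contact_force: [0.3, 0.3, -1.2]
grip_width: 0.0501
grip_force: 52.4
```

Request:
drive_tool --series '[[[32,9,-1],[0,0,6.3],40],[[32.8,5.2,0],[0,0,6.2],40],[[0,0,17],[0,0,0],40],[[0,0,16],[0,0,0],40],[[0,0,17],[0,0,0],40],[[0,0,0],[0,0,0],40]]'

```text
time_s: 17.35
tool_pos: [0.5039, 0.1428, 0.1272]
eef_rot: [-179.9, -0.0, 93.8]
contact_force: [-0.8, 0.5, -1.1]
grip_width: 0.0503
grip_force: 52.5
```

```bash
python3 -c "
from h import *
st()
snap('wrist','w6.png')
plan((*box(0,0),.07,93.8,40,28),(*box(0,0),.036,93.8,40,15))"
```

```text
17.35 [0.5039 0.1428 0.1272] [-179.9   -0.    93.8] F [-0.8  0.5 -1.1] w 50.3 52.5
[[[-0,0,19],[0,0,0],40],[[-0,1,20],[0,0,0],40],[[-0.7,0.1,19.5],[0,0,0],40],[[0,-0,11],[0,0,0],40],[[0,-0,12],[0,0,0],40],[[0,-0,11],[0,0,0],40]]
```

View pics/w6.png

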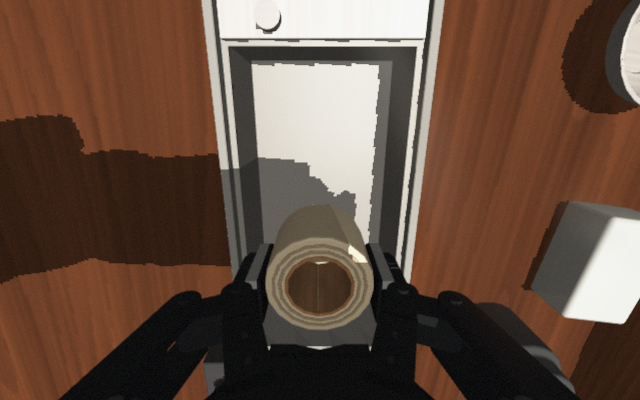

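Roll2 is held over the box middle, with the far box end clear (row 45). Lower and release.

Request:
drive_tool --series '[[[0,1,25],[0,0,0],40],[[-0.7,0,25],[0,0,0],40],[[0,0,20],[0,0,0],40],[[0,0,12],[0,0,0],40],[[0,0,8],[0,0,0],40],[[0,0,0],[0,0,0],40],[[0,0,0],[0,0,0],40]]'

```text
time_s: 17.98
tool_pos: [0.5063, 0.1418, 0.0393]
eef_rot: [179.9, -0.0, 93.8]
contact_force: [0.2, -0.2, -0.7]
grip_width: 0.0507
grip_force: 52.5
```

Request:
drive_tool --series '[[[0,0,0],[0,0,0],62],[[0,0,0],[0,0,0],62],[[0,0,-15],[0,0,0],62],[[0,0,-30],[0,0,0],62],[[0,0,-40],[0,0,0],62],[[0,0,-40],[0,0,0],62],[[0,0,-20],[0,0,0],62]]'

```text
time_s: 18.57
tool_pos: [0.5065, 0.1418, 0.188]
eef_rot: [179.7, -0.1, 93.8]
contact_force: [0.4, -0.7, 0.4]
grip_width: 0.0625
grip_force: 0.0
```

```bash
python3 - <<'E'
from h import *
st()
s=snap('wrist')
t=snap('top','top2.png');im=t['image'][:,:,::-1];h=cv2.cvtColor(im,cv2.COLOR_BGR2HSV)
m=((h[...,0]>8)&(h[...,0]<28)&(h[...,1]>25)&(h[...,1]<110)&(h[...,2]>120)).astype(np.uint8)
for c in cv2.findContours(m[140:275,180:420],0,2,offset=(180,140))[0]:
    if cv2.contourArea(c)>40:
        (u,v),r=cv2.minEnclosingCircle(c);print('beige',u,v,r,onz(t,u,v,.044))
plan((.668,-.184,.19,110,72),(.668,-.184,.15,110,72))
E
```

```text
18.57 [0.5065 0.1418 0.188 ] [ 1.797e+02 -1.000e-01  9.380e+01] F [ 0.4 -0.7  0.4] w 62.5 0.0
beige 234.3125 230.71875 9.02031421661377 [0.50334241 0.13908177 0.044     ]
beige 338.0 177.0 5.831051826477051 [ 0.66880342 -0.18565987  0.044     ]
beige 372.0 152.0 11.70479965209961 [ 0.74772246 -0.29446691  0.044     ]
[[[-31,13,-0],[0,0,-1.5],72],[[-30,11,-1],[0,0,-1.4],72],[[-32,12,0],[0,0,-1.5],72],[[-31,10,-0],[0,0,-1.5],72],[[-32,9,-0],[0,0,-1.5],72],[[-32,9,-1],[0,0,-1.4],72],[[-32,8,0],[0,0,-1.5],72],[[-32,7,-0],[0,0,-1.5],72]]
[[[-33,6,-0],[0,0,-1.4],72],[[-32,5,-1],[0,0,-1.5],72],[[-33,4.6,0.1],[0,0,-1.5],72],[[0,-0,20],[0,0,0],72],[[0,-0,20],[0,0,0],72]]
```

View pics/top2.png

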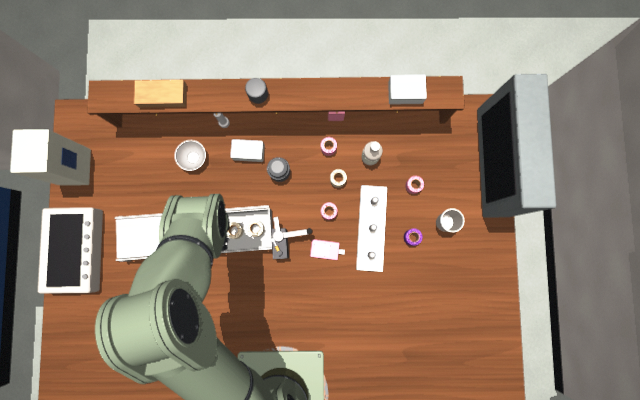

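Rolls stand in the box at (234,230) and (257,230); roll4 is unmoved at (338,178) and the rest of the table looks undisturbed. Go to roll4.

```bash
python3 - <<'E'
from h import *
plan((.67,-.1845,.185,165,72),(.67,-.1845,.16,165,72))
E
```

```text
[[[-31,13,0],[0,0,-6.5],72],[[-31,9,0],[0,0,-6.4],72],[[-33,6,1],[0,0,-6.5],72],[[-33,2,-0],[0,0,-6.5],72],[[-33,-2,-0],[0,0,-6.5],72],[[-33,-6,0],[0,0,-6.4],72],[[-32,-9,0],[0,0,-6.5],72],[[-31,-13,1],[0,0,-6.5],72]]
[[[-29,-16,-0],[0,0,-6.4],72],[[-27,-19,-0],[0,0,-6.5],72],[[-24.3,-22.3,0.1],[0,0,-6.5],72],[[-0,0,25],[0,0,0],72]]
```

Request:
drive_tool --series '[[[-31,13,0],[0,0,-6.5],72],[[-31,9,0],[0,0,-6.4],72],[[-33,6,1],[0,0,-6.5],72],[[-33,2,0],[0,0,-6.5],72],[[-33,-2,0],[0,0,-6.5],72],[[-33,-6,0],[0,0,-6.4],72],[[-32,-9,0],[0,0,-6.5],72],[[-31,-13,1],[0,0,-6.5],72]]'

```text
time_s: 19.33
tool_pos: [0.6249, -0.098, 0.1814]
eef_rot: [180.0, 0.0, 145.9]
contact_force: [0.7, 0.7, -0.3]
grip_width: 0.0721
grip_force: 0.0
```

Request:
drive_tool --series '[[[-29,-16,0],[0,0,-6.4],72],[[-27,-19,0],[0,0,-6.5],72],[[-24.3,-22.3,0],[0,0,-6.5],72],[[0,0,25],[0,0,0],72],[[0,0,0],[0,0,0],72],[[0,0,0],[0,0,0],72]]'

```text
time_s: 19.83
tool_pos: [0.668, -0.1844, 0.1554]
eef_rot: [180.0, -0.1, 165.0]
contact_force: [0.4, 0.1, 1.2]
grip_width: 0.0721
grip_force: 0.0
```

```bash
python3 - <<'E'
from h import *
st()
s=snap('wrist','w7.png');print(proj(s,[.6707,-.1844,.044]))
plan((.6707,-.1844,.032,165,72,28))
E
```

```text
19.83 [ 0.668  -0.1844  0.1554] [ 1.80e+02 -1.00e-01  1.65e+02] F [0.4 0.1 1.2] w 72.1 0.0
[[319.39644455 203.66228184]]
[[[-0,0,25],[0,0,0],72],[[-1,0,25],[0,0,0],72],[[-0,0,25],[0,0,0],72],[[-1,0,25],[0,0,0],72],[[-0.1,0.2,24.6],[0,0,0],72]]
```

View pics/w7.png

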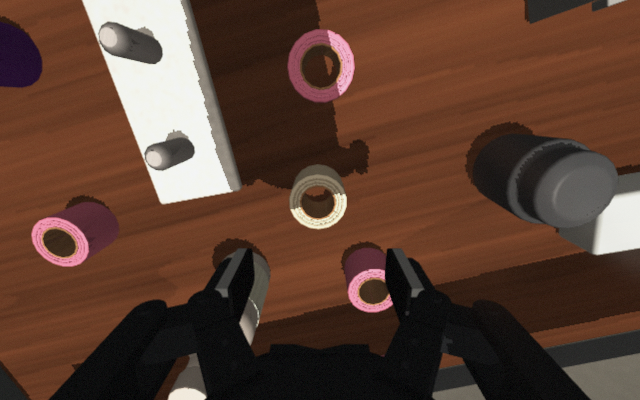

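Roll4 is exactly where expected (319,203), and the gel bottle is clear of the gripper by about 2 cm. Grasp.

Request:
drive_tool --series '[[[-1,0,25],[0,0,0],72],[[-1,0,25],[0,0,0],72],[[0,0,25],[0,0,0],72],[[0,0,25],[0,0,0],72],[[0,0,22],[0,0,0],72],[[0,0,0],[0,0,0],40],[[0,0,0],[0,0,0],40],[[0,0,0],[0,0,0],40]]'

```text
time_s: 20.55
tool_pos: [0.6716, -0.1852, 0.0366]
eef_rot: [180.0, 0.1, 165.0]
contact_force: [-0.6, -0.2, -0.0]
grip_width: 0.0497
grip_force: 52.5
```

Request:
drive_tool --series '[[[0,0,0],[0,0,0],40],[[0,0,0],[0,0,0],40]]'

```text
time_s: 20.72
tool_pos: [0.6713, -0.1855, 0.0358]
eef_rot: [-180.0, 0.1, 165.0]
contact_force: [0.3, -0.4, -0.5]
grip_width: 0.0497
grip_force: 52.5
```

```bash
python3 -c "
from h import *
st();b=box(0,.068);print(b)
plan((.670,-.184,.165,165,40,30),(*b,.165,93.8,40),(*b,.13,93.8,40,25))"
```

```text
20.72 [ 0.6713 -0.1855  0.0358] [-1.80e+02  1.00e-01  1.65e+02] F [ 0.3 -0.4 -0.5] w 49.7 52.5
[0.50105259 0.20985441]
[[[0,0,-26],[0,0,0],40],[[1,0,-26],[0,0,0],40],[[-0,1,-25],[0,0,0],40],[[0,-0,-26],[0,0,0],40],[[0.6,0.2,-26.2],[0,0,0],40],[[22,28,0],[0,0,5.9],40],[[25,26,0],[0,0,6],40],[[27,23,0],[0,0,5.9],40]]
[[[30,20,0],[0,0,5.9],40],[[31,16,0],[0,0,6],40],[[33,14,0],[0,0,5.9],40],[[35,10,0],[0,0,5.9],40],[[35,6,0],[0,0,6],40],[[35,3,0],[0,0,5.9],40],[[36,-1,0],[0,0,5.9],40],[[35,-5,0],[0,0,6],40]]
[[[35.2,-8.4,0],[0,0,5.9],40],[[0,-0,18],[0,0,0],40],[[0,-0.1,17],[0,0,0],40]]
```

Request:
drive_tool --series '[[[0,0,-26],[0,0,0],40],[[1,0,-26],[0,0,0],40],[[0,1,-25],[0,0,0],40],[[0,0,-26],[0,0,0],40],[[0.6,0,-26],[0,0,0],40],[[22,28,0],[0,0,5.9],40],[[25,26,0],[0,0,6],40],[[27,23,0],[0,0,5.9],40]]'

```text
time_s: 21.38
tool_pos: [0.6269, -0.0846, 0.1644]
eef_rot: [179.9, 0.1, 146.8]
contact_force: [2.0, 1.4, -1.0]
grip_width: 0.0498
grip_force: 52.7
```

Request:
drive_tool --series '[[[30,20,0],[0,0,5.9],40],[[31,16,0],[0,0,6],40],[[33,14,0],[0,0,5.9],40],[[35,10,0],[0,0,5.9],40],[[35,6,0],[0,0,6],40],[[35,3,0],[0,0,5.9],40],[[36,-1,0],[0,0,5.9],40],[[35,-5,0],[0,0,6],40]]'

```text
time_s: 22.05
tool_pos: [0.514, 0.1782, 0.1641]
eef_rot: [179.9, -0.0, 99.4]
contact_force: [0.4, 1.6, -1.2]
grip_width: 0.0497
grip_force: 52.6
```

Request:
drive_tool --series '[[[35,-8.4,0],[0,0,5.9],40],[[0,0,18],[0,0,0],40],[[0,0,17],[0,0,0],40],[[0,0,0],[0,0,0],40]]'

```text
time_s: 22.38
tool_pos: [0.4994, 0.2101, 0.1267]
eef_rot: [-179.9, 0.0, 93.9]
contact_force: [0.0, -0.3, -1.6]
grip_width: 0.0497
grip_force: 52.6
```

```bash
python3 -c "
from h import *
st()
snap('wrist','w8.png')
plan((*box(0,.068),.0405,93.8,40,25))"
```

```text
22.38 [0.4994 0.2101 0.1267] [-179.9    0.    93.9] F [ 0.  -0.3 -1.6] w 49.7 52.6
[[[0,0,22],[0,0,0],40],[[0,0,22],[0,0,0],40],[[0,1,22],[0,0,0],40],[[0.3,-0,21.6],[0,0,0],40]]
```

View pics/w8.png

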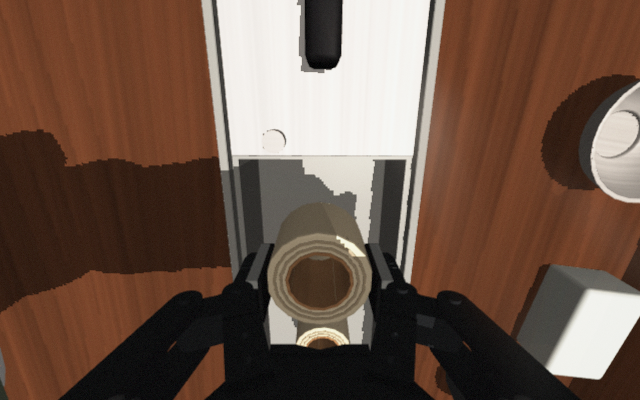

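```bash
python3 -c "
from h import *
s=snap('wrist');c,_=ray(s,0,0);print(c-sense()['tool_pos'])"
```

```text
[-0.00535633  0.08293369  0.12243647]
```

Roll4 is held over the free end of the box; camera stays above the lid grip. Lower and release.

Request:
drive_tool --series '[[[0,1,25],[0,0,0],40],[[0,0.5,25],[0,0,0],40],[[0,0,20],[0,0,0],40],[[0,0,12],[0,0,0],40],[[0,0,5],[0,0,0],40],[[0,0,0],[0,0,0],40],[[0,0,0],[0,0,0],40]]'

```text
time_s: 23.07
tool_pos: [0.5025, 0.2097, 0.0423]
eef_rot: [179.9, -0.0, 93.8]
contact_force: [0.5, 0.5, 0.1]
grip_width: 0.0497
grip_force: 52.6
```

Request:
drive_tool --series '[[[0,0,0],[0,0,0],62],[[0,0,0],[0,0,0],62],[[0,0,0],[0,0,0],62],[[0,0,-15],[0,0,0],62],[[0,0,-30],[0,0,0],62],[[0,0,-40],[0,0,0],62],[[0,0,-20],[0,0,0],62],[[0,0,0],[0,0,0],62]]'

```text
time_s: 23.73
tool_pos: [0.5034, 0.2101, 0.1506]
eef_rot: [179.7, -0.1, 93.8]
contact_force: [1.3, -0.3, 0.3]
grip_width: 0.0623
grip_force: 0.0
```

```bash
python3 - <<'E'
from h import *
st()
b=box(0,.190);plan((*b,.155,93.8,62))
t=snap('top','top3.png');im=t['image'][190:275,110:310,::-1]
cv2.imwrite('pics/top3c.png',cv2.resize(im,None,fx=3,fy=3,interpolation=cv2.INTER_CUBIC))
E
```

```text
23.73 [0.5034 0.2101 0.1506] [ 1.797e+02 -1.000e-01  9.380e+01] F [ 1.3 -0.3  0.3] w 62.3 0.0
[[[30,-1,-1],[0,0,0],62],[[31,-0,-1],[0,0,0],62],[[30,-1,-1],[0,0,0],62],[[30.9,-0.2,-1.4],[0,0,0],62]]
```

View pics/top3c.png

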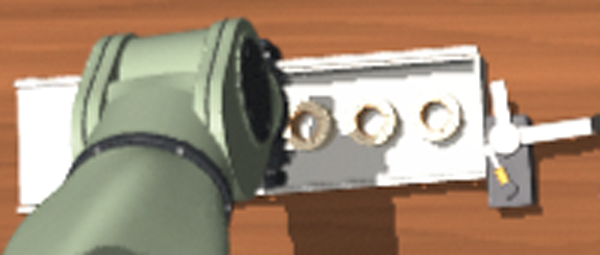

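All three rolls stand side by side in the box at (308,125), (376,121) and (440,117) in the crop. Now shut the lid.

Request:
drive_tool --series '[[[30,-1,-1],[0,0,0],62],[[31,0,-1],[0,0,0],62],[[30,-1,-1],[0,0,0],62],[[31,0,0],[0,0,0],62],[[0,0,15],[0,0,0],62],[[0,0,20],[0,0,0],62],[[0,0,20],[0,0,0],62],[[0,0,0],[0,0,0],62]]'

```text
time_s: 24.45
tool_pos: [0.4902, 0.3304, 0.0904]
eef_rot: [-179.7, 0.2, 93.8]
contact_force: [-0.7, -0.4, -0.3]
grip_width: 0.0618
grip_force: 0.0
```

Request:
drive_tool --series '[[[0,0,3],[0,0,0],62],[[0,0,0],[0,0,0],8],[[0,0,0],[0,0,0],8],[[0,0,0],[0,0,0],8],[[0,0,0],[0,0,0],8],[[0,0,0],[0,0,0],8],[[0,0,0],[0,0,0],8]]' --grip_force 40

```text
time_s: 25.03
tool_pos: [0.493, 0.3314, 0.0922]
eef_rot: [179.8, -0.0, 93.8]
contact_force: [5.2, 0.2, 5.0]
grip_width: 0.0175
grip_force: 44.3
```

Request:
drive_tool --series '[[[-10,0.2,-3],[0,0,0],8],[[-25,0,0],[0,0,0],8],[[-25,0,0],[0,0,0],8],[[-25,0,0],[0,0,0],8],[[-25,0,0],[0,0,0],8],[[-25,0,0],[0,0,0],8],[[-25,0,0],[0,0,0],8],[[-25,0,0],[0,0,0],8]]'

```text
time_s: 25.7
tool_pos: [0.5049, 0.1459, 0.0933]
eef_rot: [179.9, 0.0, 93.8]
contact_force: [15.5, 5.1, -38.2]
grip_width: 0.0168
grip_force: 43.7
```

Request:
drive_tool --series '[[[-20,0,0],[0,0,0],8],[[-15,0,0],[0,0,0],8],[[-10,0,0],[0,0,0],8],[[-5,0,0],[0,0,0],8],[[-2,0,0],[0,0,0],8],[[0,0,0],[0,0,0],8]]'

```text
time_s: 26.2
tool_pos: [0.5082, 0.0966, 0.0934]
eef_rot: [180.0, -0.1, 93.9]
contact_force: [11.0, 13.6, -36.0]
grip_width: 0.0172
grip_force: 44.0
```

Request:
drive_tool --series '[[[0,0,2.5],[0,0,0],8],[[0,0,0],[0,0,0],60],[[0,0,0],[0,0,0],60],[[0,0,0],[0,0,0],60],[[0,0,-35],[0,0,0],60],[[0,0,-40],[0,0,0],60],[[0,0,-20],[0,0,0],60],[[0,0,0],[0,0,0],60]]'

```text
time_s: 26.87
tool_pos: [0.5091, 0.0948, 0.1907]
eef_rot: [179.7, -0.0, 93.8]
contact_force: [0.1, -0.4, -0.4]
grip_width: 0.06
grip_force: 0.0
```

```bash
python3 -c "
from h import *
st()
plan((.4995,-.0955,.187,101,60))"
```

```text
26.87 [0.5091 0.0948 0.1907] [179.7  -0.   93.8] F [ 0.1 -0.4 -0.4] w 60.0 0.0
[[[-32,-4,1],[0,0,-1.2],60],[[-31,-4,0],[0,0,-1.2],60],[[-31,-5,1],[0,0,-1.2],60],[[-32,-6,0],[0,0,-1.2],60],[[-31,-6,1],[0,0,-1.2],60],[[-30.7,-7,0.7],[0,0,-1.2],60]]
```

Request:
drive_tool --series '[[[-32,-4,1],[0,0,-1.2],60],[[-31,-4,0],[0,0,-1.2],60],[[-31,-5,1],[0,0,-1.2],60],[[-32,-6,0],[0,0,-1.2],60],[[-31,-6,1],[0,0,-1.2],60],[[-30.7,-7,0.7],[0,0,-1.2],60],[[0,0,0],[0,0,0],60],[[0,0,0],[0,0,0],60]]'

```text
time_s: 27.53
tool_pos: [0.4978, -0.0971, 0.1828]
eef_rot: [-180.0, 0.0, 100.8]
contact_force: [0.1, 0.8, 0.4]
grip_width: 0.0597
grip_force: 0.0
```

```bash
python3 - <<'E'
from h import *
st()
s=snap('wrist','w9.png');g=s['image'].max(2)
m=(g<60).astype(np.uint8);q=m*0;q[180:245,280:350]=m[180:245,280:350]
n,l,S,ce=cv2.connectedComponentsWithStats(q)
i=1+S[1:,4].argmax();print(S[i],ce[i])
for P in((.4967,-.094,.123),(.4967,-.094,.087)):print(proj(s,P))
E
```

```text
27.53 [ 0.4978 -0.0971  0.1828] [-180.     0.   100.8] F [0.1 0.8 0.4] w 59.7 0.0
[307 196  25  36 718] [319.11142061 213.85236769]
[[317.43655273 221.31129666]]
[[317.69948693 203.89048157]]
```

Request:
drive_tool --series '[[[2,0,30],[0,0,0],60],[[0,0,30],[0,0,0],60],[[0,0,8],[0,0,0],60],[[0,0,0],[0,0,0],10],[[0,0,0],[0,0,0],10],[[0,0,0],[0,0,0],10],[[0,0,0],[0,0,0],10],[[0,0,0],[0,0,0],10]]' --grip_force 50

```text
time_s: 28.25
tool_pos: [0.4979, -0.0937, 0.1163]
eef_rot: [180.0, 0.0, 101.0]
contact_force: [-5.4, -0.4, 10.4]
grip_width: 0.0163
grip_force: 48.5
```

```bash
python3 - <<'E'
from h import *
st()
p=sense()['tool_pos'];piv=np.array([.4842,.0006])
r=np.linalg.norm(p[:2]-piv);a0=np.arctan2(*(p[:2]-piv)[::-1]);y0=sense()['eef_rot'][2];print(r,np.degrees(a0))
w=[]
for k in range(1,18):
    a=a0+k*np.radians(5);w.append((*(piv+r*np.array([np.cos(a),np.sin(a)])),p[2],y0+5*k,10))
plan(*w)
E
```

```text
28.25 [ 0.4979 -0.0937  0.1163] [180.   0. 101.] F [-5.4 -0.4 10.4] w 16.3 48.5
0.09524193254373459 -81.75664801354279
[[[-0,8.3,-0],[0,0,-5],10],[[-0.1,8.3,-0],[0,0,-5],10],[[-0,8.3,-0],[0,0,-5],10],[[-0,8.3,-0],[0,0,-5],10],[[-0.1,8.3,-0],[0,0,-5],10],[[-0,8.3,-0],[0,0,-5],10],[[-0.1,8.4,-0],[0,0,-5],10],[[0,8.3,-0],[0,0,-5],10]]
[[[-0,8.3,-0],[0,0,-5],10],[[-0.1,8.3,-0],[0,0,-5],10],[[0,8.3,-0],[0,0,-5],10],[[-0,8.3,-0],[0,0,-5],10],[[-0.1,8.3,-0],[0,0,-5],10],[[-0,8.3,-0],[0,0,-5],10],[[-0,8.3,-0],[0,0,-5],10],[[-0.1,8.3,-0],[0,0,-5],10]]
[[[-0,8.3,-0],[0,0,-5],10]]
```

Request:
drive_tool --series '[[[0,8.3,0],[0,0,-4.8],10],[[0,8.3,0],[0,0,-5],10],[[0,8.3,0],[0,0,-5],10],[[0,8.3,0],[0,0,-5],10],[[0,8.3,0],[0,0,-5],10],[[0,8.3,0],[0,0,-5],10],[[0,8.3,0],[0,0,-5],10],[[0,8.3,0],[0,0,-5],10]]'

```text
time_s: 28.92
tool_pos: [0.555, -0.0634, 0.1164]
eef_rot: [-179.9, 0.0, 141.0]
contact_force: [-9.1, -2.3, 8.2]
grip_width: 0.0166
grip_force: 48.6
```

```bash
python3 - <<'E'
from h import *
st()
p=sense()['tool_pos'];piv=np.array([.4842,.0006])
r=np.linalg.norm(p[:2]-piv);a0=np.arctan2(*(p[:2]-piv)[::-1]);y0=sense()['eef_rot'][2];print(r,np.degrees(a0))
w=[]
for k in range(1,10):
    a=a0+k*np.radians(5);w.append((*(piv+.0955*np.array([np.cos(a),np.sin(a)])),p[2],y0+5*k,10))
plan(*w)
E
```

```text
28.92 [ 0.555  -0.0634  0.1164] [-179.9    0.   141. ] F [-9.1 -2.3  8.2] w 16.6 48.6
0.0954027792259257 -42.13203121959211
[[[-0.2,8.3,-0],[0,0,-5],10],[[-0.1,8.4,-0],[0,0,-5],10],[[-0.1,8.3,-0],[0,0,-5],10],[[-0.1,8.3,-0],[0,0,-5],10],[[-0,8.4,-0],[0,0,-5],10],[[-0.1,8.3,-0],[0,0,-5],10],[[-0.1,8.3,-0],[0,0,-5],10],[[-0.1,8.3,-0],[0,0,-5],10]]
[[[-0.1,8.4,-0],[0,0,-5],10]]
```

Request:
drive_tool --series '[[[0,8.3,0],[0,0,-5],10],[[0,8.3,0],[0,0,-5],10],[[0,8.3,0],[0,0,-5],10],[[0,8.3,0],[0,0,-5],10],[[0,8.3,0],[0,0,-5],10],[[0,8.3,0],[0,0,-5],10],[[0,8.3,0],[0,0,-5],10],[[0,8.3,0],[0,0,-5],10]]'

```text
time_s: 29.58
tool_pos: [0.5792, -0.0014, 0.1163]
eef_rot: [-180.0, 0.0, -178.9]
contact_force: [-7.5, 2.8, 7.5]
grip_width: 0.0164
grip_force: 48.8
```

Request:
drive_tool --series '[[[0,6,0],[0,0,-3],10],[[0,3,0],[0,0,0],10],[[0,0,0],[0,0,0],10]]'

```text
time_s: 29.83
tool_pos: [0.5793, 0.0059, 0.1164]
eef_rot: [-179.9, 0.1, -176.2]
contact_force: [-0.5, -3.7, 4.8]
grip_width: 0.0163
grip_force: 49.0
```

Request:
drive_tool --series '[[[0,2,0],[0,0,0],10],[[0,0,0],[0,0,0],10],[[0,0,0],[0,0,0],60],[[0,0,0],[0,0,0],60],[[0,0,0],[0,0,0],60],[[0,0,-35],[0,0,0],60],[[0,0,-40],[0,0,0],60],[[0,0,0],[0,0,0],60]]'

```text
time_s: 30.5
tool_pos: [0.5808, 0.0093, 0.1964]
eef_rot: [180.0, 0.5, -176.2]
contact_force: [0.9, 0.8, 0.7]
grip_width: 0.0598
grip_force: 0.0
```

Request:
drive_tool --series '[[[0,0,-30],[0,0,0],60],[[20,35,0],[0,0,0],60],[[20,35,0],[0,0,0],60],[[20,35,0],[0,0,0],60],[[20,35,0],[0,0,0],60],[[20,35,0],[0,0,0],60],[[0,35,0],[0,0,0],60],[[0,0,0],[0,0,0],60]]'

```text
time_s: 31.17
tool_pos: [0.4631, 0.2187, 0.2207]
eef_rot: [179.8, 0.0, -175.7]
contact_force: [0.3, 1.5, -0.0]
grip_width: 0.06
grip_force: 0.0
```

```bash
python3 - <<'E'
from h import *
st()
s=snap('top','top4.png');im=s['image'][:,:,::-1]
cv2.imwrite('pics/top4c.png',cv2.resize(im[120:280,150:450],None,fx=2.6,fy=2.6,interpolation=cv2.INTER_CUBIC))
E
```

```text
31.17 [0.4631 0.2187 0.2207] [ 179.8    0.  -175.7] F [ 0.3  1.5 -0. ] w 60.0 0.0
```

View pics/top4c.png

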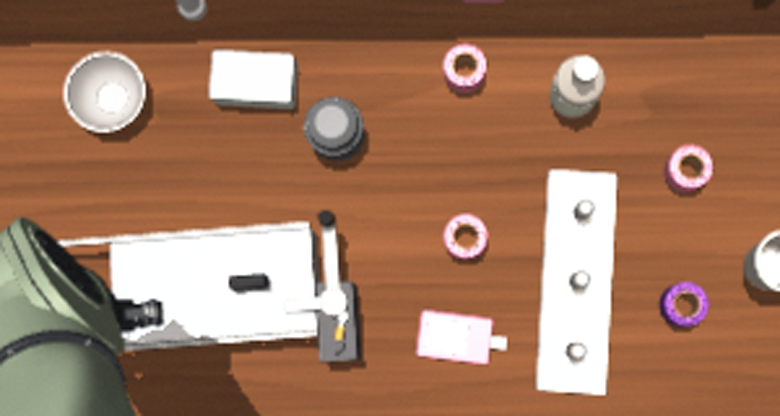

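Lid and lever grips are back at their starting pixels (245.8,228.5) and (275.4,203.8), the spindles are empty and the bystanders are unmoved. Handing in.

```bash
python3 -c "
from workcell import finish_job
print(finish_job())"
```

```text
the job is handed in; nothing more can be done
None
```

All three rolls are packed side by side on the box floor, the lid is shut and the lever is snapped closed; I handed the job in at about 31 s, and the hand-in returned no verdict.

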